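Move the slide basket from the rinse hooks to the drain hooks

ROBOT

A 7-joint arm with a two-finger parallel gripper is mounted at the origin on the work surface. World frame = base frame: x ahead of the robot, y to its left, z up, the work surface at z = 0. Lengths are in m, angles in rad, forces in N, time in s.
With the tool pointing down it reaches from about 0.425 to 0.875 m from the base axis. Payload 4.7 kg.
Tool frame: the origin (TCP) lies midway between the tips of the shut fingers; the grasp point (between the pads) lies robot.tcp_to_grasp behind it (robot.tcp_to_grasp is the distance from the TCP to the grasp point, in m); z points along the fingers, y is the line along which they close (so a half turn about z gives the same grasp; the last joint's range is limited). The gripper opens to 85 mm and grips with 20 to 120 N. Pads are 22 mm wide; open, the fingers measure 114 mm over their backs; the gripper's body (76 mm by 85 mm) begins 54 mm behind the grasp point. The pads swing forward as they close: fully open they stand 13 mm farther back than shut.
Start: joints at [-1.209, 0.321, -0.07, 1.45, 0.023, 1.371, -0.057], TCP at [0.222, 0.611, 0.231] pointing down, gripper open.
Joint ranges: [-2.86, 2.86], [-0.3, 2.09], [-1.38, 1.24], [0.06, 2.45], [-1.56, 4.7], [0.09, 2.05], [-2.69, 2.69]. Speed limits (rad/s): [2.57, 2.57, 3.14, 3.14, 3.14, 3.14, 3.14].

INTERFACE

Orientations are given as a rotation vector (axis times angle).
In Python, from cell import robot gives the robot as it stands. The module is installed in compiled form; this text tells all that it offers.
- The arm moves only by the tool drive_tool, never from a script. Its argument "steps" is a list of rows, each a list of 3 entries, a list of its own where there are three numbers: the shift along the tool's x, y, z in mm, then the turn about the tool's z in degrees, then the gripper's target within -1 to 1 (fully open at 1, half-way at 0, shut at -1). In form: [[[tx, ty, tz], turn, hand], ...]. A call has 1 to 8 rows; each row is the pose to reach, as a shift and turn from the pose commanded when the call began, along the tool's axes at that moment; what a row does not reach only later rows make up. A row lasts 1/12 s, in which the tool goes at most 41.7 mm and 7.16 degrees, less where a joint would pass 70% of its speed; a pose out of reach is approached as far as the arm can. A call with a gripper value outside its range is refused whole. The fingers move at their own pace and stop on an object; "newtons" is the grip in N (left out, the last holds). Time passes only in rows, so rows that repeat a pose let the fingers close. It gives the time, the measured TCP pose, the force, the opening and the grip force at its end, in the units of the state.
- robot.read_state(): the state, without advancing time (a new reading comes with each control period).
- robot.get_image(name): name is "side" or "top"; returns a dict with "frame" (480x640x3 uint8, red, green, blue), "depth" (480x640 float32, m along the optical axis (not along the pixel's ray), 0 where there is no reading), "K" (3x3 intrinsics, pixels), "k1" (the pictures are not rectified: a ray, as slopes to the right and down, at radius r is drawn at 1 + k1 r^2 times it, then the intrinsics apply), "R" (3x3) and "t" (3): a world point X has camera coordinates R X + t. Camera axes: x right, y down, z forward; pixel columns grow to the right and rows downward; lengths in m; the calibration is good to about 2 mm. A picture is of the moment at which its call begins.
- robot.job_done(): hands the job in; it is judged then, once.
The state is a dict: "time_s": time; "joints": joint angles; "qvel": joint speeds; "joint_efforts": joint torques, N m; "position": TCP position; "tool_rot": TCP orientation; "wrist_force": force on the tool from outside, world axes, zero at the start; "moment": the same for the moment, N m; "width": finger opening in m; "finger_force": force on a finger pad.
Only numpy, scipy, OpenCV 4.12 (cv2) and the standard library are available. Lean on these libraries where they do the work, as an engineer would, in place of code of your own. Each camera call takes 0.05 s, during which the arm holds its last target. There are 200 camera calls.

TASK

The slide basket hangs over the deep rinse bath: lift it off and hang it over the shallow ribbed drain tray, its handle bar lying in both hook notches of that stand. Carry it level all the way so that the slides stay in, never set it down or drop it, lower it gently into the notches and let go so that it hangs still. Keep the basket off the spare stand (the one with only a flat base) and leave the beaker, jar and tip box where they are.

Things in the scene. Friction and masses are not known exactly. Their poses are not given: they have to be found in the camera images.
- basket: Steel slide basket, about 0.45 kg, 86 x 126 x 40 mm (x, y, z), slides in it up to z = 52 mm. Two 8 mm uprights at y = +-67 mm carry a 10 mm round handle bar along y, its axis 150 mm above the underside. At the start the bar lies in the rinse stand's notches; the basket can swing about it. Origin: centre of the underside; z up; either way round is the same.
- basket_bar (a point): Centre of the handle bar, on its axis (bar along this frame's y). When hung, each hook rod passes under the bar about 40 mm to either side of the middle, so the middle of the bar is free to be gripped from above, the fingers closing across it.
- rinse_stand: Fixed hook stand whose base carries a deep grey bath (120 x 150 mm, rim 63 mm above the bench); the basket hangs here at the start. All three stands have the same pair of hooks, described under drain_stand and drain_seat. Origin: on the bench under the seat; z up, y along the seated bar.
- rinse_seat (a point): Where the axis of a bar seated in the rinse stand's notches has its middle: midway between the rods, 225 mm above the bench; axes as the stand's. The rods reach over the hung basket, so it cannot be lifted straight up: raise it 30 to 70 mm (lips cleared, slides still under the rods), then draw it out towards the stand's -x, the open side, by 90 mm or more. Hanging is the reverse.
- drain_stand: Fixed hook stand, empty at the start, base with a shallow white tray (140 x 150 mm, rim 22 mm above the bench) with five ribs. Two 8 mm steel rods at y = -40 and +40 mm rise at x = +85 mm, run level to -x and dip into V notches at x = 0; base plate 200 x 160 x 8 mm. Origin: on the bench under the seat; z up, y along the seated bar.
- drain_seat (a point): Where the middle of the basket's bar axis belongs when hung: midway between the rods, 225 mm above the bench; axes as the stand's. Notches: 90-degree Vs open upward, outer lips at x = -28 mm; the lip tops and level rods, 19 mm above this point, are highest. Come in from the -x side, bar 30 to 70 mm above this point, then lower. The bar may lie up to 19 mm off centre along y.
- spare_stand: Empty hook stand like the others but with only a flat steel base plate 200 x 160 x 8 mm, no tray or bath; not to be used. Origin on the bench under its seat (also 225 mm up), same axes. Fixed.
- beaker: Bystander: open glass beaker, 64 mm across, 75 mm high, loose on the bench. Origin: centre of its underside.
- jar: Bystander: amber jar with white cap, 68 mm across, 90 mm high, loose. Origin: centre of its underside.
- tip_box: Bystander: closed blue plastic box 85 x 120 x 55 mm, loose. Origin: centre of its underside.
Things that resemble listed ones, but are neither listed nor needed, are in the scene too. Of the things shaped like the basket, the steel one is meant.

How it is judged:
On the way:
1. the basket has been lifted off the hooks of the rinse stand (z of basket_bar in the frame of rinse_seat above 0.02 m), for 0.1 s.
At the end, for the whole second after the job is handed in: The basket hangs from the drain stand alone: its bar lies in both V notches (within 8 mm across, 6 mm in height, 22 mm along the bar, 0.1 rad in line with the notches), the basket is within 0.2 rad of level, at rest (under 0.03 m/s and 0.3 rad/s) and let go (x of basket_bar in the frame of drain_seat between -0.008 and 0.008 m and y of basket_bar in the frame of drain_seat between -0.022 and 0.022 m and z of basket_bar in the frame of drain_seat between -0.006 and 0.006 m and angle between the y axis of basket and the y axis of drain_stand, either way round below 0.1 rad and angle between basket's own z axis and vertical below 0.2 rad and contact force between basket and drain_stand above 1 N and contact force between basket and the fingers below 0.05 N and linear speed of basket below 0.03 m/s and angular speed of basket below 0.3 rad/s); the robot touches nothing.
It fails at once if the basket is tipped more than 0.35 rad (20 degrees) from level (angle between basket's own z axis and vertical above 0.35 rad).
It fails at once if the basket is set down: lowered under 55 mm above the bench, or bearing on the spare stand, beaker, jar or tip box (over 1 N) (height (world z) of basket below 0.055 m or contact force between basket and spare_stand above 1 N or contact force between basket and beaker above 1 N or contact force between basket and jar above 1 N or contact force between basket and tip_box above 1 N).
It fails at once if the basket is dropped (faster than 0.4 m/s while out of the fingers) (linear speed of basket above 0.4 m/s and contact force between basket and the fingers below 0.05 N).
It fails at once if the basket is banged or pressed on the drain stand with more than 40 N (contact force between basket and drain_stand above 40 N).
It fails at once if the beaker, jar or tip box is moved more than 25 mm or tipped (distance of any of beaker, jar, tip_box from where it was at the start of the episode above 0.025 m or angle between any of beaker, jar, tip_box's own z axis and vertical above 0.3 rad).
It also fails if it takes over 51 s, if anything falls off the work surface, if the arm or the gripper's body presses on something with over 40 N, if the wrist force passes 120 N, or if a joint passes its speed limit or range.

## Working session

There is one attempt and no reset: what is moved stays moved. The work goes in short steps, Python scripts to look and compute and a tool call to move; the robot and the scene stay as the last step left them, time stands still between calls to the robot, and variables do not carry over. Pictures are saved under pics/ and viewed, at most 10 in all, crops included, and the job is handed in when it is done.

Besides the shell and the picture viewer there is one more tool, called after ">>>" as name([rows], argument=value, ...), one row to a line, values as JSON. drive_tool: Moves the arm, as the interface text tells. Its arguments: {"type":"object","properties":{"steps":{"type":"array"},"newtons":{"type":"number"}},"required":["steps"]}

```bash
mkdir -p pics
cat > h.py <<'E'
import numpy as np, cv2
from cell import robot
from scipy.spatial.transform import Rotation as Ro
def cloud(im):
    d=im["depth"];K=im["K"];h,w=d.shape
    u,v=np.meshgrid(np.arange(w),np.arange(h))
    xd=(u-K[0,2])/K[0,0];yd=(v-K[1,2])/K[1,1]
    x,y=xd.copy(),yd.copy()
    for _ in range(8):
        s=1+im["k1"]*(x*x+y*y);x=xd/s;y=yd/s
    c=np.stack([x*d,y*d,d],-1)
    P=(c-im["t"])@im["R"]
    P[d==0]=np.nan
    return P
def save(im,n): cv2.imwrite(f"pics/{n}.png",im["frame"][...,::-1])
E
python3 - <<'E'
from h import *
for n in("top","side"):
    im=robot.get_image(n);save(im,n+"0");np.savez(n+"0.npz",P=cloud(im),f=im["frame"])
    print(n,(-im["R"].T@im["t"]).round(3),im["R"].round(2).tolist())
s=robot.read_state();print(s["time_s"],s["position"],s["tool_rot"],s["width"],robot.tcp_to_grasp)
print(Ro.from_rotvec(s["tool_rot"]).as_matrix().round(3))
E
```

```text
top [0.417 0.005 1.467] [[0.0, -1.0, 0.02], [-0.99, -0.01, -0.12], [0.12, -0.02, -0.99]]
side [-0.137 -0.703  0.951] [[0.69, -0.73, -0.01], [-0.46, -0.43, -0.78], [0.56, 0.54, -0.63]]
0.1 [0.22138322 0.61060918 0.23029684] [-5.43408011e-01 -3.09399233e+00  2.77160633e-03] 0.08506225115241377 0.0187
[[-0.94   0.341 -0.001]
 [ 0.341  0.94  -0.002]
 [-0.    -0.002 -1.   ]]
```

View pics/top0.png

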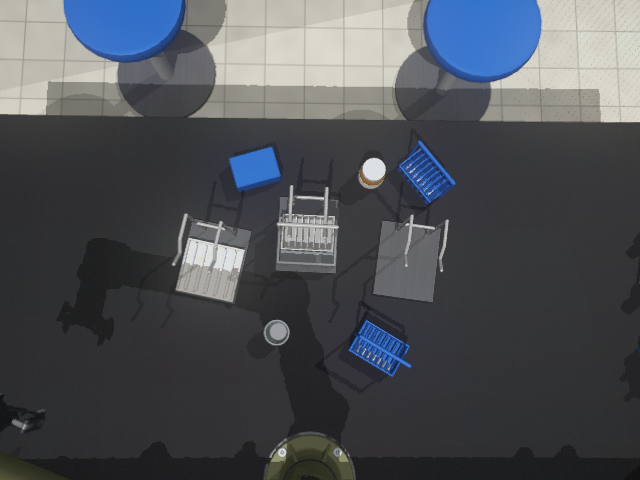

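View pics/side0.png

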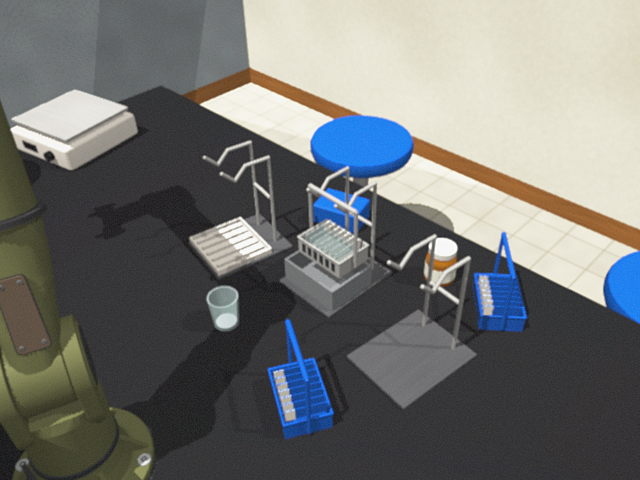

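The top picture shows three hook stands: white ribbed tray at (210,270), which is the drain; grey bath with the steel basket at (308,232), the rinse; bare plate at (407,262), the spare.

Basket-shaped things: steel at (308,232), blue at (380,348) and blue at (427,172). The steel one, hanging over the grey bath, fits the description. Next I confirm it in a crop and measure.

Run:
```python
from h import *
f=np.load("top0.npz");P=f["P"];F=f["f"]
a=cv2.resize(F[170:310,160:360],None,fx=4,fy=4,interpolation=cv2.INTER_CUBIC)
cv2.imwrite("pics/crop1.png",a[...,::-1])
def rep(n,r0,r1,c0,c1,src=P):
    Q=src[r0:r1,c0:c1].reshape(-1,3);Q=Q[np.isfinite(Q[:,0])]
    for lo,hi in((-.01,.004),(.004,.013),(.013,.03),(.05,.07),(.13,.17),(.215,.236),(.237,.27)):
        q=Q[(Q[:,2]>lo)&(Q[:,2]<hi)]
        if len(q)<10: print(n,lo,len(q));continue
        b=cv2.minAreaRect(q[:,:2].astype(np.float32)*1000)
        print(n,lo,len(q),"med",np.median(q,0).round(3),"rect",np.round(b[0]),np.round(b[1]),round(b[2],1))
rep("drain",205,310,165,255);rep("rinse",180,280,270,345);rep("spare",205,310,365,455)
for n,r in(("beaker",(315,350,258,295)),("jar",(150,195,352,390)),("tip",(140,195,222,288)),("blue1",(295,390,340,415))):
    Q=P[r[0]:r[1],r[2]:r[3]].reshape(-1,3);q=Q[Q[:,2]>.03];print(n,np.median(q,0).round(3),q[:,2].max().round(3),q.min(0).round(3),q.max(0).round(3))
```

```text
drain -0.01 4162 med [0.586 0.283 0.   ] rect [566. 268.] [281. 239.] 1.0
drain 0.004 2770 med [0.566 0.254 0.009] rect [566. 267.] [280. 237.] 1.0
drain 0.013 1877 med [0.531 0.263 0.017] rect [555. 254.] [158. 195.] 78.0
drain 0.05 10 med [0.632 0.275 0.061] rect [626. 238.] [83.  5.] 78.7
drain 0.13 99 med [0.629 0.247 0.135] rect [627. 239.] [85.  8.] 78.2
drain 0.215 146 med [0.549 0.275 0.226] rect [577. 251.] [ 89. 108.] 78.2
drain 0.237 256 med [0.593 0.275 0.243] rect [572. 251.] [ 88. 120.] 77.8
rinse -0.01 2542 med [0.675 0.012 0.   ] rect [643.   8.] [271. 201.] 0.4
rinse 0.004 1730 med [0.684 0.006 0.008] rect [641.   8.] [268. 200.] 0.3
rinse 0.013 467 med [0.567 0.011 0.015] rect [648.  21.] [187. 240.] 87.2
rinse 0.05 297 med [0.554 0.021 0.063] rect [621.   8.] [150. 160.] 87.3
rinse 0.13 126 med [0.699 0.001 0.135] rect [645.   6.] [139. 119.] 88.0
rinse 0.215 351 med [0.616 0.006 0.229] rect [623.  17.] [138.  89.] 49.8
rinse 0.237 240 med [ 0.663 -0.028  0.243] rect [644.   7.] [ 88. 119.] 87.4
spare -0.01 4381 med [ 0.576 -0.274  0.   ] rect [ 570. -268.] [243. 284.] 89.6
spare 0.004 4122 med [ 0.553 -0.257  0.008] rect [ 569. -267.] [241. 282.] 89.6
spare 0.013 310 med [ 0.548 -0.253  0.014] rect [ 557. -257.] [158. 197.] 82.4
spare 0.05 12 med [ 0.627 -0.304  0.059] rect [ 631. -266.] [84.  7.] 81.9
spare 0.13 99 med [ 0.63  -0.276  0.135] rect [ 632. -267.] [86.  8.] 82.5
spare 0.215 131 med [ 0.551 -0.29   0.228] rect [ 580. -261.] [ 87. 108.] 82.4
spare 0.237 255 med [ 0.595 -0.232  0.244] rect [ 576. -260.] [ 89. 120.] 82.2
beaker [0.366 0.089 0.071] 0.081 [0.341 0.052 0.03 ] [0.4   0.114 0.081]
jar [ 0.777 -0.158  0.089] 0.099 [ 0.75  -0.195  0.031] [ 0.814 -0.128  0.099]
tip [0.794 0.146 0.055] 0.065 [0.741 0.08  0.03 ] [0.852 0.215 0.065]
blue1 [ 0.33  -0.178  0.046] 0.161 [ 0.262 -0.253  0.03 ] [ 0.4   -0.1    0.161]
```

View pics/crop1.png

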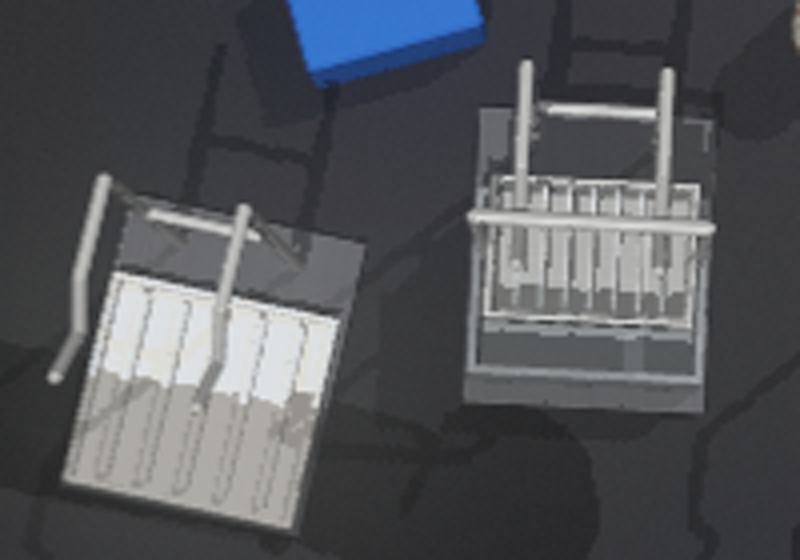

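The crop confirms the steel basket, with its bar across (590,222), on the bath stand. The white five-rib tray stand to its left is the drain.

Measured positions:
- **Rinse seat and bar:** (0.616, 0.007, 0.225), yaw about -2.6°.
- **Drain seat:** (0.544, 0.257, 0.225), yaw about -11.8°. The rods and the crossbar agree on this.

I'll travel high first.

>>> drive_tool([
  [[-20, -15, -30], 0, 1],
  [[-50, -37, -55], 0, 1],
  [[-80, -60, -75], 0, 1],
  [[-110, -82, -90], 0, 1],
  [[-142, -106, -99], 0, 1],
  [[-174, -130, -99], 0, 1],
  [[-206, -154, -99], 0, 1],
  [[-238, -178, -99], 0, 1],
], newtons=50)

```text
time_s: 0.77
position: [0.3854, 0.3606, 0.3304]
tool_rot: [0.544, 3.094, 0.001]
wrist_force: [0.5, 0.6, -0.6]
width: 0.0853
finger_force: 0.0
```

>>> drive_tool([
  [[-32, -24, 0], 7, 1],
  [[-64, -48, 0], 14, 1],
  [[-96, -72, 0], 21, 1],
  [[-128, -96, 0], 28, 1],
  [[-160, -120, 0], 35, 1],
  [[-192, -144, 0], 42, 1],
  [[-224, -168, 0], 49, 1],
  [[-256, -192, 0], 56, 1],
])

```text
time_s: 1.43
position: [0.5604, 0.093, 0.3301]
tool_rot: [-1.94, -2.471, -0.0]
wrist_force: [1.0, 0.3, 0.5]
width: 0.0854
finger_force: 0.0
```

```bash
cat >> h.py <<'E'
def go(x,y,z,yaw):
    """tool shift (mm) and turn (deg) from the measured pose to TCP x,y,z with tool y at yaw deg"""
    s=robot.read_state();R=Ro.from_rotvec(s["tool_rot"]).as_matrix()
    d=R.T@(np.array([x,y,z])-s["position"])*1000
    cur=np.degrees(np.arctan2(R[1,1],R[0,1]))
    print("t",round(s["time_s"],2),"pos",s["position"].round(4),"yaw",cur.round(2),"z",R[:,2].round(3),"F",s["wrist_force"].round(1),"w",round(s["width"],4),"ff",np.round(s["finger_force"],1),"| shift",d.round(1),"turn",round(cur-yaw,1),"j7",s["joints"][6].round(2))
E
python3 - <<'E'
from h import *
go(.616,.007,.33,-2.6)
P=np.load("top0.npz")["P"];Q=P[180:280,270:345].reshape(-1,3)
q=Q[(Q[:,2]>.222)&(Q[:,2]<.236)&(abs(Q[:,0]-.616)<.012)]
print(len(q),np.percentile(q,[1,50,99],axis=0).round(4).tolist(),np.polyfit(q[:,1],q[:,0],1))
E
```

```text
t 1.43 pos [0.5604 0.093  0.3301] yaw 13.74 z [-0.  0. -1.] F [1.  0.3 0.5] w 0.0854 ff 0.0 | shift [-96.8  33.6   0.1] turn 16.3 j7 0.07
296 [[0.6056, -0.0604, 0.2227], [0.6157, 0.0058, 0.2286], [0.6272, 0.074, 0.2343]] [0.03753027 0.61552622]
```

>>> drive_tool([
  [[-30, 10, 0], 5, 1],
  [[-60, 21, 0], 10, 1],
  [[-85, 30, 0], 15, 1],
  [[-97, 34, 0], 16.3, 1],
  [[-97, 34, 20], 16.3, 1],
  [[-97, 34, 40], 16.3, 1],
  [[-97, 34, 40], 16.3, 1],
])

```text
time_s: 2.02
position: [0.6143, 0.0098, 0.2858]
tool_rot: [-2.259, -2.176, 0.009]
wrist_force: [-0.3, -0.1, -0.9]
width: 0.086
finger_force: 0.0
```

Run:
```python
from h import *
go(.6158,.0068,.206,-2.4)
im=robot.get_image("side");save(im,"side1")
cv2.imwrite("pics/side1c.png",cv2.resize(im["frame"][60:340,200:500,::-1],None,fx=2,fy=2))
```

```text
t 2.02 pos [0.6143 0.0098 0.2858] yaw -2.14 z [-0.008 -0.    -1.   ] F [-0.3 -0.1 -0.9] w 0.086 ff 0.0 | shift [-2.9  2.3 79.8] turn 0.3 j7 -0.0
```

View pics/side1c.png

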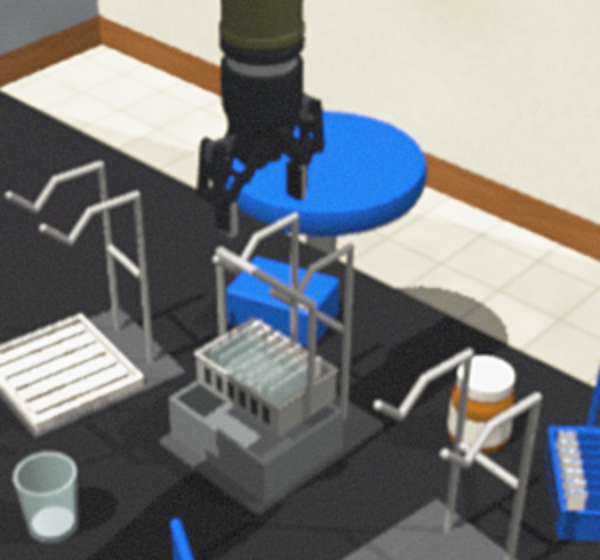

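The open fingers, at (225,220) and (297,185) in the crop, straddle the bar's middle at about (265,278), clear of both rods. I'll go down and close.

>>> drive_tool([
  [[-3, 1, 15], 0, 1],
  [[-3, 1, 30], 0, 1],
  [[-3, 1, 45], 0, 1],
  [[-3, 1, 58], 0, 1],
  [[-3, 1, 68], 0, 1],
  [[-3, 1, 75], 0, 1],
  [[-3, 1, 79], 0, 1],
  [[-3, 1, 79], 0, 1],
])

```text
time_s: 2.73
position: [0.6171, 0.0062, 0.2108]
tool_rot: [-2.263, -2.178, 0.001]
wrist_force: [-0.4, -0.8, -0.0]
width: 0.0855
finger_force: 0.0
```

Run:
```python
from h import *
go(.6158,.0068,.206,-2.4)
```

```text
t 2.73 pos [0.6171 0.0062 0.2108] yaw -2.2 z [-0.001 -0.    -1.   ] F [-0.4 -0.8 -0. ] w 0.0855 ff 0.0 | shift [ 0.5 -1.3  4.8] turn 0.2 j7 0.02
```

>>> drive_tool([
  [[0, -1, 5], 0, 1],
  [[0, -1, 5], 0, 0.4],
  [[0, -1, 5], 0, 0],
  [[0, -1, 5], 0, -0.4],
  [[0, -1, 5], 0, -0.7],
  [[0, -1, 5], 0, -0.8],
  [[0, -1, 5], 0, -1],
  [[0, -1, 5], 0, -1],
], newtons=60)

```text
time_s: 3.4
position: [0.6158, 0.0061, 0.2067]
tool_rot: [-2.264, -2.177, 0.001]
wrist_force: [-3.1, 1.1, 3.0]
width: 0.0079
finger_force: 58.5
```

>>> drive_tool([
  [[0, 0, 0], 0, -1],
  [[0, 0, 0], 0, -1],
  [[0, 0, 0], 0, -1],
  [[0, 0, 0], 0, -1],
])

```text
time_s: 3.73
position: [0.6159, 0.0061, 0.2066]
tool_rot: [-2.264, -2.177, 0.001]
wrist_force: [-5.2, -0.0, 5.3]
width: 0.0079
finger_force: 58.6
```

Gripped: opening 7.9 mm on the 10 mm bar, which I put down to soft pads, at 58 N. I'll lift gently and check the load.

>>> drive_tool([
  [[0, 0, -2], 0, -1],
  [[0, 0, -5], 0, -1],
  [[0, 0, -9], 0, -1],
  [[0, 0, -14], 0, -1],
  [[0, 0, -19], 0, -1],
  [[0, 0, -23], 0, -1],
  [[0, 0, -25], 0, -1],
  [[0, 0, -25], 0, -1],
])

```text
time_s: 4.4
position: [0.6168, 0.006, 0.2322]
tool_rot: [2.263, 2.177, 0.002]
wrist_force: [0.0, -0.2, -3.7]
width: 0.0078
finger_force: 58.4
```

>>> drive_tool([
  [[0, 0, -3], 0, -1],
  [[0, 0, -7], 0, -1],
  [[0, 0, -12], 0, -1],
  [[0, 0, -17], 0, -1],
  [[0, 0, -22], 0, -1],
  [[0, 0, -25], 0, -1],
  [[0, 0, -27], 0, -1],
  [[0, 0, -27], 0, -1],
])

```text
time_s: 5.07
position: [0.6166, 0.006, 0.259]
tool_rot: [2.264, 2.177, 0.001]
wrist_force: [0.6, 0.6, -4.4]
width: 0.0083
finger_force: 58.5
```

Run:
```python
from h import *
go(.46,.0135,.257,-2.4)
im=robot.get_image("side");save(im,"side2")
cv2.imwrite("pics/side2c.png",cv2.resize(im["frame"][60:340,200:500,::-1],None,fx=2,fy=2))
P=cloud(im)
# bar pixels near bar height either side of the fingers
Q=P.reshape(-1,3);q=Q[(abs(Q[:,0]-.616)<.02)&(abs(Q[:,1])<.09)&(Q[:,2]>.262)&(Q[:,2]<.29)]
for a,b in((-.07,-.035),(.05,.085)):
    r=q[(q[:,1]>a)&(q[:,1]<b)];print(len(r),np.median(r,0).round(4) if len(r) else '')
```

```text
t 5.07 pos [0.6166 0.006  0.259 ] yaw -2.23 z [ 0.001  0.    -1.   ] F [ 0.6  0.6 -4.4] w 0.0083 ff 58.5 | shift [   1.4 -156.8    1.9] turn 0.2 j7 0.01
88 [ 0.6109 -0.0538  0.2777]
45 [0.6146 0.0695 0.2756]
```

View pics/side2c.png

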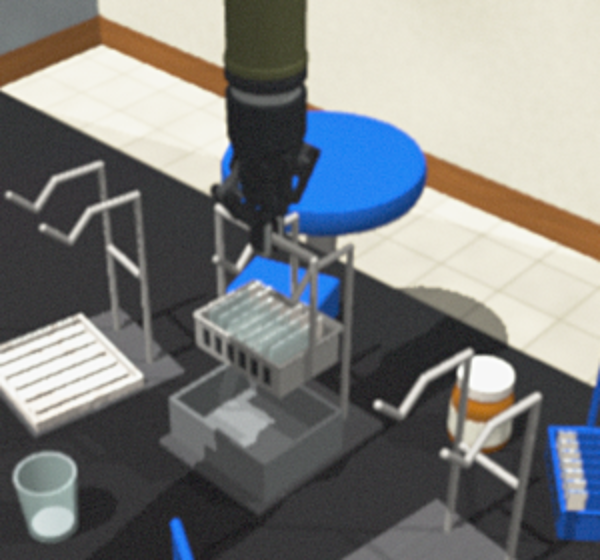

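The basket hangs level from the fingers (crop 268,335), clear of the hooks and bath. The load is 4.4 N, as expected for 0.45 kg. Now I draw it out towards -x.

>>> drive_tool([
  [[0, -1, 0], 0, -1],
  [[0, -4, 0], 0, -1],
  [[0, -9, 0], 0, -1],
  [[0, -16, 0], 0, -1],
  [[0, -25, 0], 0, -1],
  [[0, -35, 0], 0, -1],
  [[0, -46, 0], 0, -1],
  [[0, -57, 0], 0, -1],
])

```text
time_s: 5.78
position: [0.5579, 0.0082, 0.2584]
tool_rot: [-2.264, -2.178, -0.0]
wrist_force: [0.1, -1.0, -5.2]
width: 0.0078
finger_force: 58.4
```

>>> drive_tool([
  [[0, -11, 0], 0, -1],
  [[0, -22, 0], 0, -1],
  [[0, -33, 0], 0, -1],
  [[0, -44, 0], 0, -1],
  [[0, -55, 0], 0, -1],
  [[0, -65, 0], 0, -1],
  [[0, -73, 0], 0, -1],
  [[0, -80, 0], 0, -1],
])

```text
time_s: 6.45
position: [0.4783, 0.0114, 0.2585]
tool_rot: [-2.264, -2.178, -0.001]
wrist_force: [0.3, 0.6, -5.5]
width: 0.0079
finger_force: 58.4
```

>>> drive_tool([
  [[0, -6, 0], 0, -1],
  [[0, -11, 0], 0, -1],
  [[0, -15, 0], 0, -1],
  [[0, -17, 0], 0, -1],
  [[0, -18, 0], 0, -1],
  [[0, -18, 0], 0, -1],
  [[0, -18, 0], 0, -1],
  [[0, -18, 0], 0, -1],
])

```text
time_s: 7.12
position: [0.4617, 0.0121, 0.2583]
tool_rot: [2.264, 2.178, -0.0]
wrist_force: [0.0, 0.3, -5.1]
width: 0.0082
finger_force: 58.4
```

Run:
```python
from h import *
go(.446,.277,.259,-11.8)
```

```text
t 7.12 pos [0.4617 0.0121 0.2583] yaw -2.23 z [ 0. -0. -1.] F [ 0.   0.3 -5.1] w 0.0082 ff 58.4 | shift [264.1 -26.   -0.8] turn 9.6 j7 -0.17
```

>>> drive_tool([
  [[2, 0, 0], 0, -1],
  [[6, -1, 0], 0, -1],
  [[12, -1, 0], 0, -1],
  [[20, -2, 0], 0, -1],
  [[30, -3, 0], 0, -1],
  [[42, -4, 0], 0, -1],
  [[54, -5, 0], 0, -1],
  [[66, -6, 0], 0, -1],
])

```text
time_s: 7.78
position: [0.4578, 0.0801, 0.2583]
tool_rot: [-2.263, -2.179, -0.0]
wrist_force: [0.5, -0.0, -5.3]
width: 0.0078
finger_force: 58.4
```

>>> drive_tool([
  [[12, -1, 0], 0, -1],
  [[24, -2, 0], 0, -1],
  [[36, -3, 0], 0, -1],
  [[48, -5, 0], 0, -1],
  [[60, -6, 0], 0, -1],
  [[72, -7, 0], 0, -1],
  [[84, -8, 0], 0, -1],
  [[96, -10, 0], 0, -1],
])

```text
time_s: 8.45
position: [0.4518, 0.1758, 0.2583]
tool_rot: [2.264, 2.178, 0.0]
wrist_force: [-0.1, -0.5, -5.6]
width: 0.0078
finger_force: 58.4
```

>>> drive_tool([
  [[12, -1, 0], 1, -1],
  [[24, -2, 0], 2, -1],
  [[36, -4, 0], 3, -1],
  [[48, -5, 0], 4, -1],
  [[60, -6, 0], 5, -1],
  [[71, -7, 0], 6, -1],
  [[80, -8, 0], 7, -1],
  [[87, -9, 0], 8, -1],
])

```text
time_s: 9.12
position: [0.4457, 0.2636, 0.2581]
tool_rot: [-2.41, -2.015, 0.0]
wrist_force: [0.2, 0.1, -4.8]
width: 0.0081
finger_force: 58.4
```

>>> drive_tool([
  [[6, 0, 0], 1, -1],
  [[10, 0, 0], 1.6, -1],
  [[13, 0, 0], 1.6, -1],
  [[15, 0, 0], 1.6, -1],
  [[15, 0, 0], 1.6, -1],
  [[15, 0, 0], 1.6, -1],
])

```text
time_s: 9.62
position: [0.4489, 0.2763, 0.2583]
tool_rot: [2.439, 1.98, -0.0]
wrist_force: [-0.4, -0.4, -6.3]
width: 0.008
finger_force: 58.4
```

Run:
```python
from h import *
go(.5437,.2566,.259,-11.8)
im=robot.get_image("top");P=cloud(im)
cv2.imwrite("pics/top3c.png",cv2.resize(im["frame"][180:340,150:310,::-1],None,fx=3.5,fy=3.5))
Q=P.reshape(-1,3);s=robot.read_state()["position"];th=np.radians(-11.8)
ex=np.array([np.cos(th),np.sin(th)]);ey=np.array([-ex[1],ex[0]])
m=(Q[:,2]>.255)&(Q[:,2]<.30);q=Q[m];l=(q[:,:2]-s[:2]);a=l@ex;b=l@ey
for lo,hi in((-.085,-.045),(.045,.085)):
    k=(abs(a)<.03)&(b>lo)&(b<hi);print("bar",k.sum(),np.median(a[k]).round(4),b[k].min().round(4),b[k].max().round(4),np.median(q[k,2]).round(4))
l=Q[:,:2]-[.5437,.2566];a=l@ex;b=l@ey
for c in(-.04,.04):
  for lo,hi in((-.04,-.02),(-.01,.01),(.03,.08)):
    k=(abs(b-c)<.015)&(a>lo)&(a<hi)&(Q[:,2]>.2)&(Q[:,2]<.26)
    if k.sum()>3: print("rod",c,lo,k.sum(),"y",np.median(b[k]).round(4),"x",a[k].min().round(4),"z",np.median(Q[k,2]).round(4),"zmin",Q[k,2].min().round(4),"x@zmin",np.median(a[k][Q[k,2]<Q[k,2].min()+.004]).round(4))
```

```text
t 9.62 pos [0.4489 0.2763 0.2583] yaw -11.84 z [-0. -0. -1.] F [-0.4 -0.4 -6.3] w 0.008 ff 58.4 | shift [ 0.2 96.8 -0.7] turn -0.0 j7 -0.8
bar 58 0.0014 -0.0701 -0.045 0.2794
  return _methods._mean(a, axis=axis, dtype=dtype,
  ret = ret.dtype.type(ret / rcount)
Traceback (most recent call last):
ValueError: zero-size array to reduction operation minimum which has no identity
```

View pics/top3c.png

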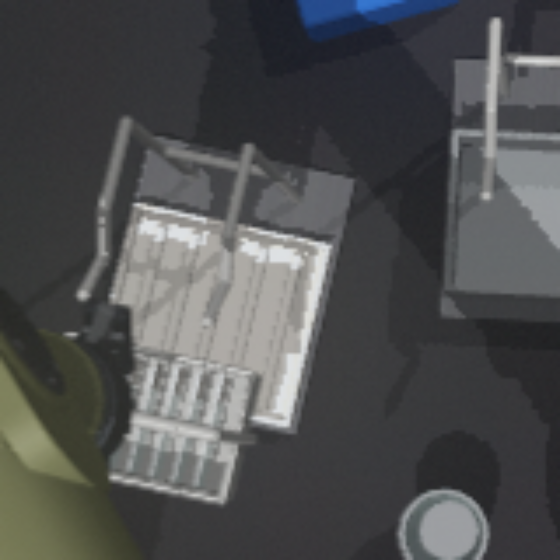

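The picture shows the basket level in front of the drain hooks (crop 180,430), parallel to its stand, with both hooks empty. I'll refine the seat once from the first, unoccluded cloud.

Run:
```python
from h import *
P=np.load("top0.npz")["P"][205:310,165:255].reshape(-1,3);Q=P[np.isfinite(P[:,0])]
th=np.radians(-11.8);ex=np.array([np.cos(th),np.sin(th)]);ey=np.array([-ex[1],ex[0]])
l=Q[:,:2]-[.5437,.2566];a=l@ex;b=l@ey
for c in(-.04,.04):
    k=(abs(b-c)<.012)&(Q[:,2]>.2)&(a>-.045)
    print("rod",c,"x range",a[k].min().round(4),a[k].max().round(4),"slope",np.polyfit(a[k],b[k],1).round(4))
    for x in range(-36,40,6):
        j=k&(abs(a*1000-x)<3); print(x,j.sum(),np.median(Q[j,2]).round(4),end="; ")
    print()
```

```text
rod -0.04 x range -0.0298 0.0882 slope [-0.0064 -0.0394]
-36 0 nan; -30 5 0.2439; -24 10 0.2412; -18 10 0.2358; -12 9 0.2287; -6 9 0.2246; 0 10 0.2207; 6 10 0.2218; 12 11 0.2284; 18 12 0.2334; 24 12 0.2405; 30 9 0.2454; 36 10 0.2436; 
rod 0.04 x range -0.0306 0.0893 slope [-0.0076  0.0404]
-36 0 nan; -30 6 0.2432; -24 10 0.2413; -18 10 0.2352; -12 9 0.2315; -6 10 0.2226; 0 11 0.2167; 6 11 0.223; 12 13 0.226; 18 11 0.2343; 24 11 0.2396; 30 10 0.2431; 36 11 0.2435;
  return _methods._mean(a, axis=axis, dtype=dtype,
  ret = ret.dtype.type(ret / rcount)
```

The notch bottom comes out at x ≈ +0.5 mm, so the seat is confirmed. I move in 97 mm, ramped.

>>> drive_tool([
  [[0, 1, 0], 0, -1],
  [[0, 4, 0], 0, -1],
  [[0, 9, 0], 0, -1],
  [[0, 16, 0], 0, -1],
  [[0, 25, 0], 0, -1],
  [[0, 35, 0], 0, -1],
  [[0, 45, 0], 0, -1],
  [[0, 55, 0], 0, -1],
])

```text
time_s: 10.33
position: [0.5041, 0.2648, 0.2582]
tool_rot: [2.439, 1.98, 0.0]
wrist_force: [0.3, -0.0, -5.7]
width: 0.0077
finger_force: 58.4
```

>>> drive_tool([
  [[0, 10, 0], 0, -1],
  [[0, 19, 0], 0, -1],
  [[0, 27, 0], 0, -1],
  [[0, 34, 0], 0, -1],
  [[0, 39, 0], 0, -1],
  [[0, 41, 0], 0, -1],
  [[0, 42, 0], 0, -1],
  [[0, 42, 0], 0, -1],
])

```text
time_s: 11.0
position: [0.5436, 0.2569, 0.2583]
tool_rot: [-2.438, -1.981, 0.0]
wrist_force: [-0.6, -0.6, -4.7]
width: 0.0077
finger_force: 58.4
```

>>> drive_tool([
  [[0, 0, 1], 0, -1],
  [[0, 0, 4], 0, -1],
  [[0, 0, 8], 0, -1],
  [[0, 0, 13], 0, -1],
  [[0, 0, 18], 0, -1],
  [[0, 0, 22], 0, -1],
  [[0, 0, 25], 0, -1],
  [[0, 0, 26], 0, -1],
])

```text
time_s: 11.67
position: [0.5434, 0.2566, 0.2314]
tool_rot: [-2.438, -1.981, 0.002]
wrist_force: [-0.4, 0.1, -5.2]
width: 0.0082
finger_force: 58.4
```

Run:
```python
from h import *
go(.544,.2565,.2066,-11.8)
```

```text
t 11.67 pos [0.5434 0.2566 0.2314] yaw -11.83 z [-0.001 -0.001 -1.   ] F [-0.4  0.1 -5.2] w 0.0082 ff 58.4 | shift [ 0.1  0.7 24.8] turn -0.0 j7 -0.65
```

>>> drive_tool([
  [[0, 0, 3], 0, -1],
  [[0, 0, 7], 0, -1],
  [[0, 0, 11], 0, -1],
  [[0, 0, 14], 0, -1],
  [[0, 0, 17], 0, -1],
  [[0, 0, 19], 0, -1],
  [[0, 0, 21], 0, -1],
  [[0, 0, 21], 0, -1],
])

```text
time_s: 12.33
position: [0.5436, 0.2567, 0.2108]
tool_rot: [-2.438, -1.981, 0.001]
wrist_force: [0.2, 0.1, -6.3]
width: 0.0078
finger_force: 58.4
```

>>> drive_tool([
  [[0, 0, 1], 0, -1],
  [[0, 0, 2], 0, -1],
  [[0, 0, 3], 0, -1],
  [[0, 0, 3], 0, -1],
])

```text
time_s: 12.67
position: [0.5437, 0.2567, 0.2082]
tool_rot: [-2.438, -1.981, 0.0]
wrist_force: [0.4, 0.5, -6.1]
width: 0.0077
finger_force: 58.5
```

>>> drive_tool([
  [[0, 0, 0.5], 0, -1],
  [[0, 0, 1], 0, -1],
  [[0, 0, 1.5], 0, -1],
  [[0, 0, 1.5], 0, -1],
])

```text
time_s: 13.0
position: [0.5437, 0.2569, 0.2074]
tool_rot: [-2.438, -1.981, -0.001]
wrist_force: [-0.8, -0.5, -3.4]
width: 0.0078
finger_force: 58.6
```

>>> drive_tool([
  [[0, 0, 0.5], 0, -1],
  [[0, 0, 1], 0, -1],
  [[0, 0, 1], 0, -1],
])

```text
time_s: 13.25
position: [0.5438, 0.257, 0.2071]
tool_rot: [-2.438, -1.981, -0.002]
wrist_force: [-3.6, -0.8, 4.3]
width: 0.0076
finger_force: 59.3
```

Contact: the load changed from -6 to +4 N, so the bar bears in the notches. I'll open slowly.

>>> drive_tool([
  [[0, 0, 0], 0, -0.8],
  [[0, 0, 0], 0, -0.75],
  [[0, 0, 0], 0, -0.7],
  [[0, 0, 0], 0, -0.6],
  [[0, 0, 0], 0, -0.4],
  [[0, 0, 0], 0, 0],
  [[0, 0, 0], 0, 0.5],
  [[0, 0, 0], 0, 1],
], newtons=20)

```text
time_s: 13.92
position: [0.5439, 0.2567, 0.2058]
tool_rot: [2.439, 1.98, 0.0]
wrist_force: [-0.2, -0.2, -0.6]
width: 0.0614
finger_force: 0.0
```

>>> drive_tool([
  [[0, 0, 0], 0, 1],
  [[0, 0, 0], 0, 1],
  [[0, 0, -4], 0, 1],
  [[0, 0, -10], 0, 1],
  [[0, 0, -20], 0, 1],
  [[0, 0, -32], 0, 1],
  [[0, 0, -46], 0, 1],
  [[0, 0, -60], 0, 1],
])

```text
time_s: 14.58
position: [0.544, 0.2568, 0.2679]
tool_rot: [2.438, 1.981, 0.002]
wrist_force: [-0.1, 1.2, 0.0]
width: 0.0855
finger_force: 0.0
```

>>> drive_tool([
  [[0, 0, -20], 0, 1],
  [[0, 0, -40], 0, 1],
  [[0, -15, -60], 0, 1],
  [[0, -35, -75], 0, 1],
  [[0, -60, -85], 0, 1],
  [[0, -85, -90], 0, 1],
  [[0, -100, -90], 0, 1],
  [[0, -100, -90], 0, 1],
])

```text
time_s: 15.25
position: [0.4433, 0.2791, 0.3578]
tool_rot: [-2.433, -1.985, -0.004]
wrist_force: [0.8, 0.9, -0.6]
width: 0.0856
finger_force: 0.0
```

Run:
```python
from h import *
go(.5437,.2566,.3,-11.8)
th=np.radians(-11.8);ex=np.array([np.cos(th),np.sin(th)]);ey=np.array([-ex[1],ex[0]])
for n in("top","side"):
    im=robot.get_image(n);P=cloud(im)
    r=im["frame"][180:340,150:310] if n=="top" else im["frame"][100:320,150:400]
    cv2.imwrite(f"pics/{n}4c.png",cv2.resize(r[...,::-1],None,fx=3 if n=="top" else 2.5,fy=3 if n=="top" else 2.5))
    Q=P.reshape(-1,3);l=Q[:,:2]-[.5437,.2566];a=l@ex;b=l@ey
    for lo,hi in((-.08,-.048),(-.03,.03),(.048,.08)):
        k=(abs(a)<.012)&(b>lo)&(b<hi)&(Q[:,2]>.215)&(Q[:,2]<.25)
        if k.sum()>3: print(n,"bar",k.sum(),np.median(a[k]).round(4),b[k].min().round(4),b[k].max().round(4),np.median(Q[k,2]).round(4))
```

```text
t 15.25 pos [0.4433 0.2791 0.3578] yaw -11.57 z [ 0.001  0.003 -1.   ] F [ 0.8  0.9 -0.6] w 0.0856 ff 0.0 | shift [ -2.1 102.8  57.8] turn 0.2 j7 -0.81
top bar 44 0.0005 -0.0694 -0.0482 0.2284
top bar 116 0.0005 -0.0292 0.0295 0.2291
top bar 44 0.0007 0.0483 0.0718 0.2283
side bar 53 -0.0031 -0.0713 -0.0492 0.2257
side bar 82 -0.0028 -0.0296 0.0299 0.2279
side bar 31 -0.0027 0.0481 0.0734 0.2271
```

View pics/side4c.png

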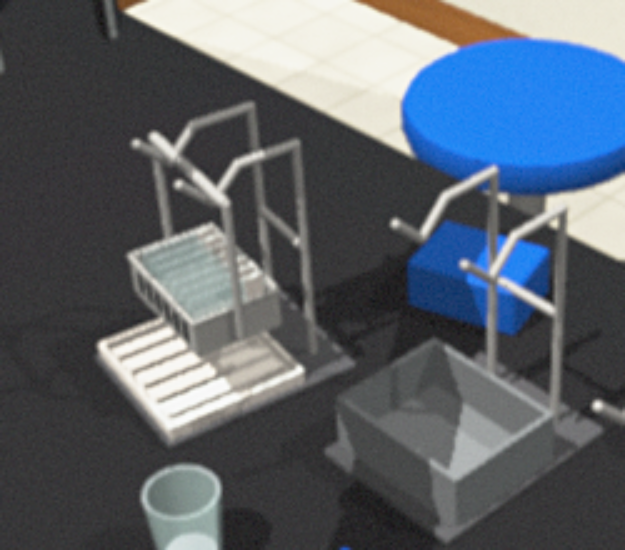

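The bar lies in both notches, at crop (165,150) and (215,190), and the basket hangs level over the white tray. The measured bar is 0.5 mm off across, 1 mm along, and at seat height. I'll let any swing die, then check that it's still.

>>> drive_tool([
  [[0, 0, 0], 0, 1],
  [[0, 0, 0], 0, 1],
  [[0, 0, 0], 0, 1],
  [[0, 0, 0], 0, 1],
  [[0, 0, 0], 0, 1],
  [[0, 0, 0], 0, 1],
  [[0, 0, 0], 0, 1],
  [[0, 0, 0], 0, 1],
])

```text
time_s: 16.02
position: [0.4459, 0.2772, 0.3558]
tool_rot: [-2.439, -1.981, -0.0]
wrist_force: [-0.2, -0.7, 0.2]
width: 0.0853
finger_force: 0.0
```

>>> drive_tool([
  [[0, 0, 0], 0, 1],
  [[0, 0, 0], 0, 1],
  [[0, 0, 0], 0, 1],
  [[0, 0, 0], 0, 1],
  [[0, 0, 0], 0, 1],
  [[0, 0, 0], 0, 1],
  [[0, 0, 0], 0, 1],
  [[0, 0, 0], 0, 1],
])

```text
time_s: 16.68
position: [0.4459, 0.2772, 0.3558]
tool_rot: [-2.439, -1.981, -0.0]
wrist_force: [-0.1, -0.4, -0.2]
width: 0.0855
finger_force: 0.0
```

>>> drive_tool([
  [[0, 0, 0], 0, 1],
  [[0, 0, 0], 0, 1],
  [[0, 0, 0], 0, 1],
  [[0, 0, 0], 0, 1],
  [[0, 0, 0], 0, 1],
  [[0, 0, 0], 0, 1],
  [[0, 0, 0], 0, 1],
  [[0, 0, 0], 0, 1],
])

```text
time_s: 17.35
position: [0.4459, 0.2772, 0.3558]
tool_rot: [2.439, 1.981, 0.0]
wrist_force: [0.6, -0.5, 0.1]
width: 0.0856
finger_force: 0.0
```

Run:
```python
from h import *
th=np.radians(-11.8);ex=np.array([np.cos(th),np.sin(th)]);ey=np.array([-ex[1],ex[0]])
for i in range(6):
    im=robot.get_image("side");P=cloud(im)
    Q=P.reshape(-1,3);l=Q[:,:2]-[.5437,.2566];a=l@ex;b=l@ey
    k=(abs(a)<.07)&(abs(b)<.06)&(Q[:,2]>.1)&(Q[:,2]<.14)
    p=im["frame"][185:245,195:265].astype(int)
    if i: print(abs(p-p0).mean().round(2),end=" ")
    p0=p
    print("body x",np.percentile(a[k],[2,98]).round(4),np.median(Q[k,2]).round(4))
s=robot.read_state();print(s["time_s"],s["qvel"].round(3))
```

```text
body x [-0.0454  0.0406] 0.1173
2.7 body x [-0.0458  0.0405] 0.1175
2.7 body x [-0.0453  0.0405] 0.1174
2.68 body x [-0.0455  0.0405] 0.1174
2.69 body x [-0.0455  0.041 ] 0.1174
2.72 body x [-0.0454  0.0404] 0.1173
17.65 [-0.     0.001  0.001  0.001 -0.    -0.001 -0.001]
```

The basket is still and level: its body centre is 2 mm off in the side view, the same offset as the bar. Handing in.

```bash
python3 -c "
from cell import robot
print(robot.job_done())"
```

```text
the job is handed in; nothing more can be done
None
```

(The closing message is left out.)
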